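Lean the washed balance door against the drip screen

ROBOT

A 7-joint arm with a two-finger parallel gripper is mounted at the origin on the work surface. World frame = base frame: x ahead of the robot, y to its left, z up, the work surface at z = 0. Lengths are in mm, angles in rad, forces in N, time in s.
With the tool pointing down it reaches from about 425 to 950 mm from the base axis. Payload 4.7 kg.
Tool frame: the origin (TCP) lies midway between the tips of the shut fingers; the grasp point (between the pads) lies 19 mm behind it (r.grip_depth is the distance from the TCP to the grasp point, in mm); z points along the fingers, y is the direction in which the jaws open and shut (so a half turn about z gives the same grasp; the last joint's range is limited). The gripper opens to 87 mm and grips with 3 to 60 N. Pads are 19 mm wide; open, the fingers measure 117 mm over their backs; the gripper's body (75 mm by 190 mm) begins 51 mm behind the grasp point.
Start: joints at [-1.364, 0.469, -0.049, 1.532, 0.024, 1.141, -0.082], TCP at [157.65, 656.352, 197.473] pointing down, gripper open.
Joint ranges: [-2.59, 2.59], [-0.33, 1.99], [-1.39, 1.29], [0.1, 2.45], [-1.04, 4.18], [0.21, 1.99], [-2.66, 2.66]. Speed limits (rad/s): [2.57, 2.57, 3.14, 3.14, 3.14, 3.14, 3.14].

INTERFACE

Orientations are given as a unit quaternion [x, y, z, w].
In Python, from rig import r gives the robot as it stands. The module is installed in compiled form; this text tells all that it offers.
- The arm moves only by the tool jog_arm, never from a script. Its argument "commands" is a list of rows, each an object of numbers: "hand": the opening, from -1 (shut) to 1 (fully open); "dx", "dy", "dz": the shift along the tool's x, y, z in m; "yaw": the turn about the tool's z in degrees. In form: [{"hand": .., "dx": .., "dy": .., "dz": .., "yaw": ..}, ...]. A call has 1 to 20 rows; each row is the pose to reach, as a shift and turn from the pose commanded when the call began, along the tool's axes at that moment; what a row does not reach only later rows make up. A row lasts 1/12 s, in which the tool goes at most 41.7 mm and 7.16 degrees, less where a joint would pass 70% of its speed; a pose out of reach is approached as far as the arm can. A call with a gripper value outside its range is refused whole. The fingers move at their own pace and stop on an object; the grip force is fixed at half the most. Time passes only in rows, so rows that repeat a pose let the fingers close. It gives the time, the measured TCP pose, the force and the opening at its end, in the units of the state.
- r.get_obs(): the state, without advancing time (a new reading comes with each control period).
- r.read_camera(name): name is "scene" or "top" or "wrist"; returns a dict with "pixels" (400x640x3 uint8, red, green, blue), "fx", "fy", "cx", "cy" (pixels), "k1" (the pictures are not rectified: a ray, as slopes to the right and down, at radius r is drawn at 1 + k1 r^2 times it, then the intrinsics apply), "R" (3x3) and "t" (3): a world point X has camera coordinates R X + t. Camera axes: x right, y down, z forward; pixel columns grow to the right and rows downward; lengths in mm; the calibration is good to about 2 mm. A picture is of the moment at which its call begins. There is no depth.
- r.close_job(): hands the job in, once; it reports no verdict.
Trained networks look in the newest picture that a camera, given by its name, has taken for a name from the list of things; names that differ only in an ending like _2 or _b are one class to them, and where a whole thing is asked for, a point or a joint stands for the part that bears it (a point fixed in the world has none). Each returns a list of dicts, best first, with "score" (0 to 1); they miss things now and then, are a little off and sometimes report something else, mostly with a low value. They report only what shows in the picture. A call takes as long as a camera call. They do not tell look-alikes from the thing itself.
- r.boxes_of(camera, query): "box" ([centre column, centre row, width, height] in pixels, round what is visible of it).
- r.masks_of(camera, query): "pixels" (400x640 bool, what is visible of it) and "box" ([centre column, centre row, width, height] in pixels, round what is visible of it).
- r.mark_of(camera, query): "location" ([row, column] in pixels: a listed point, or the origin of a listed thing).
The state is a dict: "time_s": time; "qpos": joint angles; "joint_vel": joint speeds; "joint_torque": joint torques, N m; "eef_pos": TCP position; "tcp_rot": TCP orientation; "ft_force": force on the tool from outside, world axes, zero at the start; "wrist_torque": the same for the moment, N m; "grip_width": opening from 0.0 (shut) to 1.0 (fully open).
Only numpy, scipy, OpenCV 4.12 (cv2) and the standard library are available. Lean on these libraries where they do the work, as an engineer would, in place of code of your own. Each camera call takes 0.05 s, during which the arm holds its last target.

TASK

Take the glass balance door with the blue grip out of the grey stand and lean it, grip up, against the low white drip screen to drain: foot inside the red lip and resting close to it, so that it cannot slide away, top tipped back on the wall, square to the wall and with its whole width backed by it. Set the foot down before you let go; do not drop it. Leave the orange-gripped door and the white crucible where they are.

Things in the scene. Friction and masses are not known exactly. Their poses are not given: they have to be found in the camera images.
- door: Greenish glass pane to move: 90 mm wide (x), 8 thick (y), 240 long (z up), about 0.35 kg. BLUE grip strip centred at its top: 60 (x) x 14 thick (y), 208 to 240 above the foot; pinch it across y. Origin: centre of the foot's underside. Starts upright in a grey stand (slot 10 wide, floor 10 and rim 55 above the bench): lift it over 45 straight up. Orange one: 130 away along x, either side.
- spare: Same pane with an ORANGE grip strip, bystander, to be left standing in the grey stand. Sizes, origin and axes as the blue door: 90 x 8 x 240 mm, origin at the centre of its foot's underside.
- screen: Fixed drip screen. White wall 280 mm long (x), 14 thick, top 160 above the bench. Origin: bench level, mid length, under the wall's front face; front looks to its -y. Base 6 thick. Red lip: inner face at y = -60, top 22 above the bench. Foot goes on the base in the 60 wide channel, near the lip; touching it the door leans about 18 degrees, resting on the wall's top edge, grip clear above it.
- crucible: A white porcelain crucible, 54 mm across, 42 tall, upright and loose on the bench beyond and between stand and screen. Origin: centre of its underside. Bystander: leave it alone.
Not all that is in view belongs to the job. What is shaped like the door but pink is not meant.

How it is judged (in metres and radians):
On the way:
1. the foot of the blue-gripped door is set down in the channel between lip and wall while the door is still held (y of door in the frame of screen between -0.07 and -0.004 m and z of door in the frame of screen between -0.005 and 0.02 m and x of door in the frame of screen between -0.095 and 0.095 m and contact force between the fingers and door above 1 N), for 0.1 s.
At the end, for the whole second after the job is handed in: The blue-gripped door is released and at rest, leaning back on the wall 10 to 26 degrees from vertical, foot on the base behind the red lip, foot centre at most 22 mm from the lip's inner face and 95 mm from the wall's mid length, square to the wall within 10 degrees (y of door in the frame of screen between -0.066 and -0.038 m and z of door in the frame of screen between -0.005 and 0.016 m and x of door in the frame of screen between -0.095 and 0.095 m and angle between door's own z axis and vertical between 0.17 and 0.45 rad and angle between the x axis of door and the x axis of screen, either way round below 0.175 rad and contact force between door and screen above 0.5 N and linear speed of door below 0.02 m/s and angular speed of door below 0.1 rad/s); the robot touches nothing.
It fails at once if the orange-gripped door is pushed over 30 mm or tipped (distance of spare from where it was at the start of the episode above 0.03 m or angle between spare's own z axis and vertical above 0.3 rad).
It fails at once if the crucible is pushed over 30 mm or tipped (distance of crucible from where it was at the start of the episode above 0.03 m or angle between crucible's own z axis and vertical above 0.4 rad).
It also fails if it takes over 34 s, if anything falls off the work surface, if the arm or the gripper's body presses on something with over 40 N, if the wrist force passes 120 N, or if a joint passes its speed limit or range.

## Working session

There is one attempt and no reset: what is moved stays moved. The work goes in short steps, Python scripts to look and compute and a tool call to move; the robot and the scene stay as the last step left them, time stands still between calls to the robot, and variables do not carry over. Pictures are saved under pics/ and viewed, and the job is handed in when it is done.

Besides the shell and the picture viewer there is one more tool, called after "Emit:" by a JSON object that holds its "name" and its "arguments", one argument or row to a line. jog_arm: Moves the arm, as the interface text tells. Its arguments: {"type":"object","properties":{"commands":{"type":"array"}},"required":["commands"]}

```bash
mkdir -p pics; python3 - <<'E'
from rig import r
import cv2,numpy as np
o=r.get_obs(); print(o)
for c in("scene","top","wrist"):
    d=r.read_camera(c); cv2.imwrite(f"pics/{c}0.png",d["pixels"][:,:,::-1])
    print(c,d["fx"],d["fy"],d["cx"],d["cy"],d["k1"],np.round(d["R"],4).tolist(),np.round(d["t"],2))
    for n in("door","spare","screen","crucible"):
        print(n,[(np.round(m["location"],1).tolist(),round(m["score"],2)) for m in r.mark_of(c,n)],[(np.round(m["box"],1).tolist(),round(m["score"],2)) for m in r.boxes_of(c,n)])
E
```

```text
{'time_s': 0.0, 'qpos': array([-1.36393419,  0.46944691, -0.04861969,  1.53367511,  0.02407756,
        1.1409953 , -0.08229531]), 'joint_vel': array([-0.00105394, -0.00054424,  0.00041439, -0.00044733,  0.00027653,
        0.00103463, -0.00148048]), 'joint_torque': array([-2.07491462e-05, -5.07968903e+01, -8.07754649e-02, -2.36153466e+01,
       -6.13277522e-02,  3.80493701e-02,  1.88530516e-04]), 'eef_pos': array([157.4892401 , 655.71063453, 196.40383063]), 'tcp_rot': array([ 1.17584052e-01,  9.93062460e-01, -9.65441605e-04, -9.46326351e-05]), 'ft_force': array([ 0.79065915, -0.19976183,  0.09615411]), 'wrist_torque': array([ 0.03075965, -0.02565379, -0.02709276]), 'grip_width': 0.9993162888839863}
scene 389.2788601341876 389.2788601341876 315.3176144219729 200.35529822748714 -0.028499104116895664 [[-0.1746, 0.9846, 0.0018], [0.7833, 0.14, -0.6057], [-0.5967, -0.1044, -0.7957]] [ 126.17 -396.42 1336.44]
door [([154.9, 300.2], 0.93), ([180.8, 249.8], 0.92), ([146.7, 217.9], 0.92), ([174.7, 199.4], 0.87), ([141.0, 264.3], 0.57)] [([298.6, 120.8, 32.2, 75.5], 0.98), ([256.9, 103.0, 23
[... 635 characters left out ...]
.8], 0.58), ([215.5, 473.8], 0.56)] [([494.1, 211.8, 74.0, 24.9], 0.87), ([488.9, 273.6, 49.8, 51.4], 0.83), ([431.8, 217.5, 24.3, 44.2], 0.78), ([439.9, 301.5, 54.0, 46.0], 0.77), ([378.6, 282.2, 52.2, 20.0], 0.72)]
spare [] [([430.8, 156.9, 21.7, 57.8], 0.9)]
screen [([203.6, 224.1], 0.72)] [([231.4, 198.2, 74.5, 128.3], 0.98)]
crucible [([128.7, 302.0], 0.93)] [([300.2, 126.0, 21.6, 19.4], 0.75), ([430.8, 158.3, 20.2, 61.2], 0.29)]
wrist 293.63846610252295 293.63846610252295 318.41321231722094 197.58333451205186 -0.04162010078072979 [[0.2322, 0.9727, -0.0008], [0.9336, -0.2227, 0.2808], [0.273, -0.0659, -0.9598]] [-675.38  -34.66  393.02]
door [] []
spare [] []
screen [] []
crucible [] []
```

View pics/scene0.png

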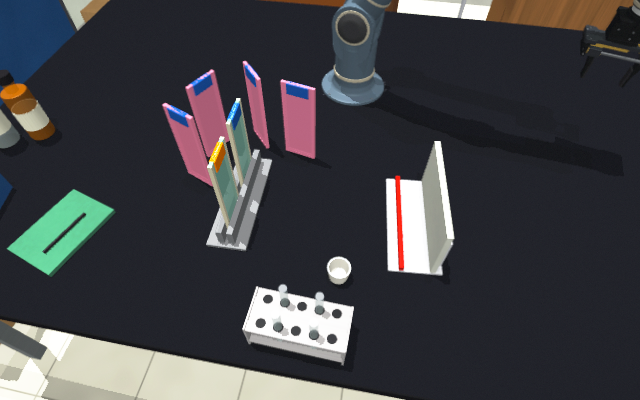

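View pics/top0.png

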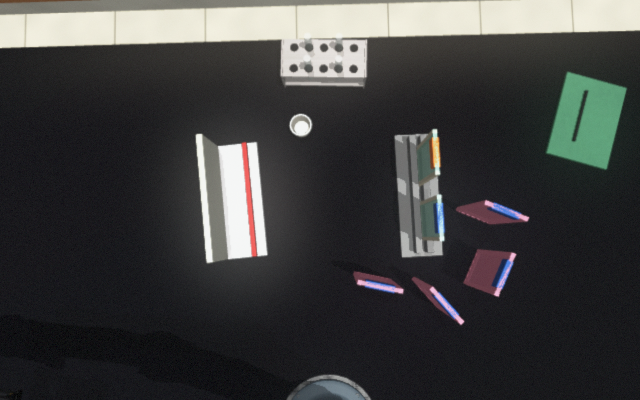

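View pics/wrist0.png

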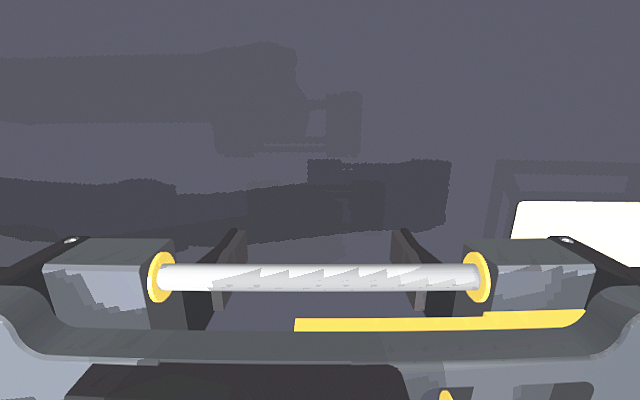

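```bash
cat > h.py <<'E'
import numpy as np, cv2
from rig import r
def cam(n): return r.read_camera(n)
def K(d): return np.array([[d["fx"],0,d["cx"]],[0,d["fy"],d["cy"]],[0,0,1.]])
def ray(d,p):
    p=np.atleast_2d(p).astype(float); s=(p-[d["cx"],d["cy"]])/[d["fx"],d["fy"]]
    u=s.copy()
    for _ in range(10): u=s/(1+d["k1"]*(u**2).sum(1,keepdims=True))
    return np.c_[u,np.ones(len(u))]@d["R"], -d["R"].T@d["t"]
def onz(d,p,z):
    v,c=ray(d,p); return c+v*((z-c[2])/v[:,2])[:,None]
def proj(d,X):
    X=np.atleast_2d(X).astype(float); c=X@d["R"].T+d["t"]; u=c[:,:2]/c[:,2:]
    u=u*(1+d["k1"]*(u**2).sum(1,keepdims=True)); return u*[d["fx"],d["fy"]]+[d["cx"],d["cy"]]
def crop(d,x0,y0,x1,y1,k,f):
    cv2.imwrite(f,cv2.resize(d["pixels"][y0:y1,x0:x1,::-1],None,fx=k,fy=k,interpolation=cv2.INTER_CUBIC))
E
python3 - <<'E'
from h import *
d=cam("top"); s=cam("scene")
print(-d["R"].T@d["t"],-s["R"].T@s["t"])
crop(d,390,120,460,265,4,"pics/t_stand.png"); crop(d,185,125,275,270,4,"pics/t_screen.png")
crop(s,195,80,285,255,3,"pics/s_stand.png"); crop(s,375,135,465,285,4,"pics/s_screen.png")
for z,ps in ((250,[(440,196),(440,240)]),(22,[(244,143),(254,256)]),(160,[(199,134),(209,262)]),(0,[(301,126)])): print(z,onz(d,ps,z).round(1).tolist())
E
```

```text
[ 450.10599099  -30.23085662 1231.36872344] [1129.95286909   70.75067751  823.01428106]
250 [[523.9, -235.6, 250.0], [437.8, -232.4, 250.0]]
22 [[682.4, 190.6, 22.0], [406.3, 169.2, 22.0]]
160 [[678.2, 263.6, 160.0], [400.6, 243.1, 160.0]]
0 [[726.0, 51.4, 0.0]]
```

```bash
python3 -c "
import cv2,numpy as np
a=cv2.imread('pics/t_stand.png');b=cv2.imread('pics/t_screen.png')
h=max(a.shape[0],b.shape[0]);cv2.imwrite('pics/tt.png',np.hstack([np.pad(i,((0,h-i.shape[0]),(0,8),(0,0))) for i in(a,b)]))
a=cv2.imread('pics/s_stand.png');b=cv2.imread('pics/s_screen.png')
h=max(a.shape[0],b.shape[0]);cv2.imwrite('pics/ss.png',np.hstack([np.pad(i,((0,h-i.shape[0]),(0,8),(0,0))) for i in(a,b)]))"
```

```text
(no output)
```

View pics/tt.png

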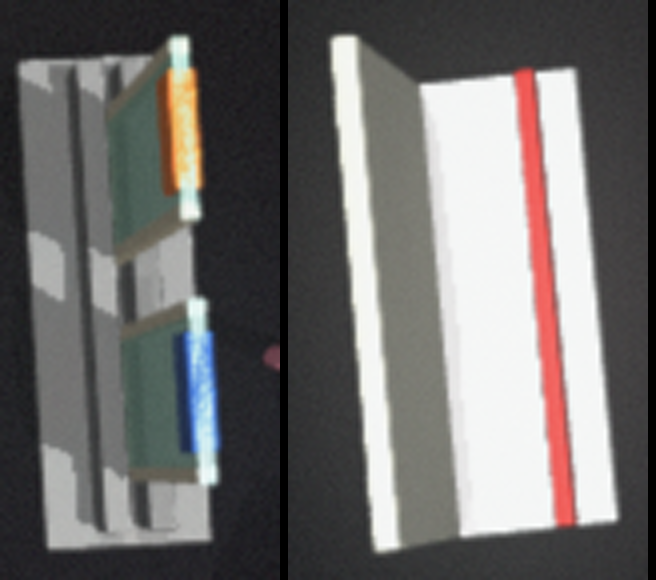

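View pics/ss.png

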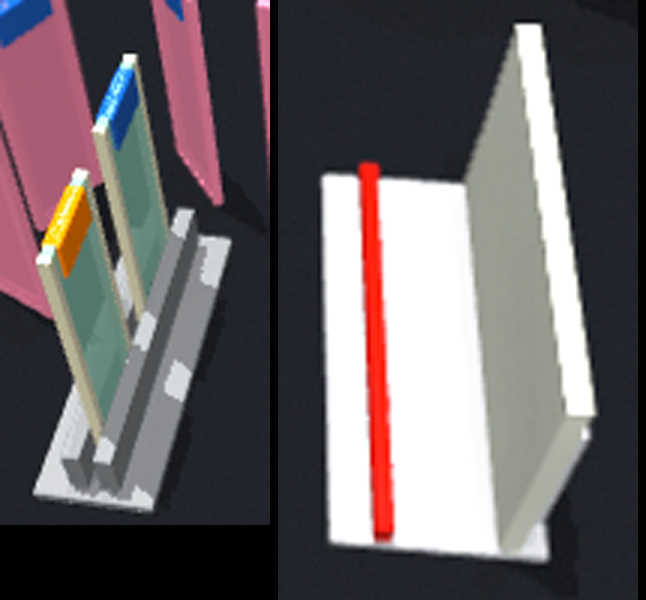

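```bash
python3 - <<'E'
from h import *
from scipy.optimize import least_squares
d=cam("top"); s=cam("scene")
A=lambda P,k,ox,oy,off=0:[((x-off)/k+ox-.5+.5/k*0,y/k+oy-.5) for x,y in P]
def fit(mt,it,ms,is_,x0):
    mt=np.array(mt,float);ms=np.array(ms,float)
    def T(p,M):
        c,q=np.cos(p[2]),np.sin(p[2]); return M@np.array([[c,q,0],[-q,c,0],[0,0,1]])+[p[0],p[1],0]
    def f(p,w=(1,1)):
        return np.r_[w[0]*(proj(d,T(p,mt))-it).ravel(),w[1]*(proj(s,T(p,ms))-is_).ravel()]
    for w in((1,1),(1,0),(0,1)):
        q=least_squares(f,x0,args=(w,),x_scale=[1,1,.01]); print(w,q.x[:2].round(1),np.degrees(q.x[2]).round(2),f(q.x).round(1))
print("screen")
mt=[(140,14,160),(140,0,160),(-140,14,160),(-140,0,160),(140,-60,22),(-140,-60,22)]
it=A([(331,36),(357,36),(374,551),(400,547),(515,70),(557,525)],4,185,125,288)
ms=[(-140,0,160),(-140,14,160),(140,0,160),(140,14,160),(-140,-60,22)]
is_=A([(516,24),(541,24),(568,415),(595,413),(379,163)],4,375,135,278)
fit(mt,it,ms,is_,[540,250,0])
print("door")
mt=[(45,4,250),(45,-4,250),(-45,4,250),(-45,-4,250)]
fit(mt,A([(189,298),(206,298),(198,484),(217,484)],4,390,120),[(45,0,250),(-45,0,250)],A([(101,126),(130,57)],3,195,80),[480,-234,0])
print("spare")
fit(mt,A([(170,36),(189,36),(182,219),(200,219)],4,390,120),[(45,0,250),(-45,0,250)],A([(45,258),(80,172)],3,195,80),[600,-234,0])
E
```

```text
screen
(1, 1) [540.6 247.2] 4.62 [-0.3  0.3 -0.4 -0.4 -0.2  0.1 -0.2  0.5 -0.5  0.1 -0.6  0.5 -0.2 -0.2
 -0.6  0.2 -0.7 -0.1 -0.4  0.9 -0.4  0.4]
(1, 0) [540.9 246.4] 4.59 [ 0.1  0.1 -0.  -0.6  0.2 -0.   0.2  0.3 -0.2 -0.1 -0.3  0.4 -0.5 -0.1
 -0.9  0.3 -1.1 -0.1 -0.8  1.  -0.7  0.5]
(0, 1) [539.6 248.2] 4.63 [-0.8  0.7 -0.9  0.  -0.6  0.6 -0.6  0.9 -1.   0.5 -1.   0.9  0.2 -0.4
 -0.2  0.  -0.2 -0.5  0.1  0.6 -0.   0.2]
door
(1, 1) [ 481.7 -233.5] 1.53 [-0.5  0.7 -0.7  0.5  0.2  0.1 -0.5 -0.1 -1.7  2.  -0.3 -0.9]
(1, 0) [ 482.3 -234.3] 0.91 [ 0.1  0.4 -0.1  0.2  0.3 -0.2 -0.3 -0.4 -2.4  2.1 -0.5 -0.7]
(0, 1) [ 479.2 -231.9] 3.21 [-2.   2.1 -2.2  1.8  0.1  1.5 -0.6  1.1 -0.1  1.3  0.1 -1.5]
spare
(1, 1) [ 611.8 -229.9] 2.02 [-0.3  0.9 -1.   0.6  0.   0.2 -0.4 -0.1 -1.6  1.9 -0.3 -0.7]
(1, 0) [ 612.6 -230.7] 1.39 [ 0.4  0.4 -0.3  0.2  0.2 -0.2 -0.2 -0.4 -2.4  2.1 -0.6 -0.5]
(0, 1) [ 609.7 -228.6] 3.39 [-1.4  2.  -2.1  1.7 -0.   1.3 -0.5  0.9 -0.1  1.2  0.1 -1.4]
```

Emit:
{"name": "jog_arm", "arguments": {
  "commands": [
    {"hand":1,"dx":-0.06,"dy":-0.03,"dz":-0.04,"yaw":0},
    {"hand":1,"dx":-0.525,"dy":-0.292,"dz":-0.105,"yaw":-15.1},
    {"hand":1,"dx":-0.525,"dy":-0.292,"dz":-0.105,"yaw":-15.1},
    {"hand":1,"dx":-0.525,"dy":-0.292,"dz":-0.105,"yaw":-15.1},
    {"hand":1,"dx":-0.525,"dy":-0.292,"dz":-0.105,"yaw":-15.1},
    {"hand":1,"dx":-0.525,"dy":-0.292,"dz":-0.105,"yaw":-15.1},
    {"hand":1,"dx":-0.525,"dy":-0.292,"dz":-0.105,"yaw":-15.1},
    {"hand":1,"dx":-0.525,"dy":-0.292,"dz":-0.105,"yaw":-15.1},
    {"hand":1,"dx":-0.525,"dy":-0.292,"dz":-0.105,"yaw":-15.1},
    {"hand":1,"dx":-0.525,"dy":-0.292,"dz":-0.105,"yaw":-15.1},
    {"hand":1,"dx":-0.525,"dy":-0.292,"dz":-0.105,"yaw":-15.1},
    {"hand":1,"dx":-0.525,"dy":-0.292,"dz":-0.105,"yaw":-15.1},
    {"hand":1,"dx":-0.525,"dy":-0.292,"dz":-0.105,"yaw":-15.1},
    {"hand":1,"dx":-0.525,"dy":-0.292,"dz":-0.105,"yaw":-15.1},
    {"hand":1,"dx":-0.525,"dy":-0.292,"dz":-0.105,"yaw":-15.1},
    {"hand":1,"dx":-0.525,"dy":-0.292,"dz":-0.105,"yaw":-15.1},
    {"hand":1,"dx":-0.525,"dy":-0.292,"dz":-0.105,"yaw":-15.1}
  ]
}}

```text
time_s: 2.97
eef_pos: [601.4, 247.5, 302.5]
tcp_rot: [-0.012, 1.0, -0.0, 0.0]
ft_force: [-0.8, 1.3, 0.2]
grip_width: 0.999
```

Emit:
{"name": "jog_arm", "arguments": {
  "commands": [
    {"hand":1,"dx":0.13,"dy":-0.481,"dz":0.0,"yaw":0},
    {"hand":1,"dx":0.13,"dy":-0.481,"dz":0.0,"yaw":0},
    {"hand":1,"dx":0.13,"dy":-0.481,"dz":0.0,"yaw":0},
    {"hand":1,"dx":0.13,"dy":-0.481,"dz":0.0,"yaw":0},
    {"hand":1,"dx":0.13,"dy":-0.481,"dz":0.0,"yaw":0},
    {"hand":1,"dx":0.13,"dy":-0.481,"dz":0.0,"yaw":0},
    {"hand":1,"dx":0.13,"dy":-0.481,"dz":0.0,"yaw":0},
    {"hand":1,"dx":0.13,"dy":-0.481,"dz":0.0,"yaw":0},
    {"hand":1,"dx":0.13,"dy":-0.481,"dz":0.0,"yaw":0},
    {"hand":1,"dx":0.13,"dy":-0.481,"dz":0.0,"yaw":0},
    {"hand":1,"dx":0.13,"dy":-0.481,"dz":0.0,"yaw":0},
    {"hand":1,"dx":0.13,"dy":-0.481,"dz":0.0,"yaw":0},
    {"hand":1,"dx":0.13,"dy":-0.481,"dz":0.0,"yaw":0},
    {"hand":1,"dx":0.13,"dy":-0.481,"dz":0.0,"yaw":0},
    {"hand":1,"dx":0.13,"dy":-0.481,"dz":0.0,"yaw":0}
  ]
}}

```text
time_s: 4.22
eef_pos: [483.8, -232.5, 302.2]
tcp_rot: [-0.015, 1.0, 0.001, 0.0]
ft_force: [-0.5, 0.8, 1.0]
grip_width: 1.001
```

```bash
python3 - <<'E'
from h import *
w=cam("wrist"); o=r.get_obs(); print(o["eef_pos"],o["tcp_rot"],o["qpos"].round(2))
cv2.imwrite("pics/w1.png",w["pixels"][:,:,::-1])
print(proj(w,[(527,-233,250),(437,-235,250),(482,-234,250)]).round(1))
E
```

```text
[ 484.1234643  -231.99708236  302.15945759] [-1.59120149e-02  9.99873141e-01  7.13622471e-04 -1.40864217e-05] [ 0.01  0.16  0.41  1.73 -0.07  1.26  2.05]
[[315.5 251.1]
 [316.2 151.2]
 [315.9 203.7]]
```

View pics/w1.png

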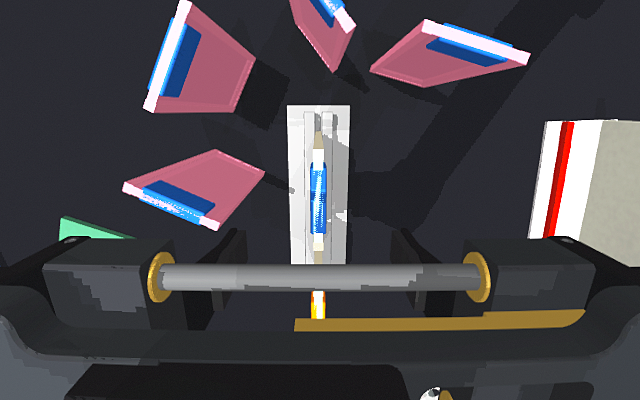

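Emit:
{"name": "jog_arm", "arguments": {
  "commands": [
    {"hand":1,"dx":0.003,"dy":0.0,"dz":0.03,"yaw":0},
    {"hand":1,"dx":0.003,"dy":0.0,"dz":0.06,"yaw":0},
    {"hand":1,"dx":0.003,"dy":0.0,"dz":0.087,"yaw":0},
    {"hand":1,"dx":0.003,"dy":0.0,"dz":0.087,"yaw":0},
    {"hand":1,"dx":0.003,"dy":0.0,"dz":0.087,"yaw":0}
  ]
}}

```text
time_s: 4.68
eef_pos: [480.4, -232.5, 214.7]
tcp_rot: [-0.016, 1.0, 0.001, -0.001]
ft_force: [-0.3, 0.0, 0.8]
grip_width: 0.999
```

```bash
python3 - <<'E'
from h import *
w=cam("wrist"); o=r.get_obs(); print(o["eef_pos"],o["tcp_rot"],o["ft_force"])
cv2.imwrite("pics/w2.png",w["pixels"][:,:,::-1])
E
```

```text
[ 481.46915926 -233.51046547  216.27166832] [-1.52313390e-02  9.99883914e-01  8.81255120e-06  4.06044228e-04] [ 0.01539063 -0.34318093 -0.67357232]
```

View pics/w2.png

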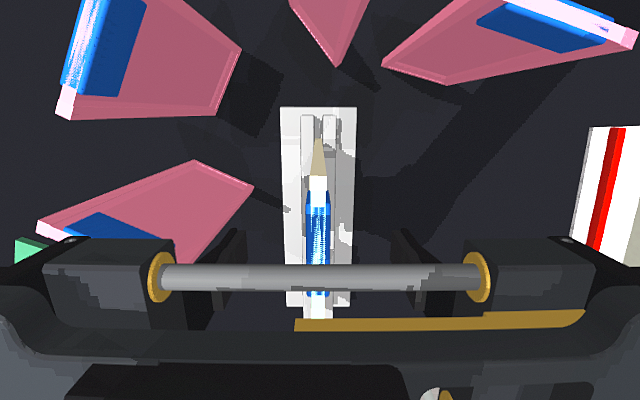

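Emit:
{"name": "jog_arm", "arguments": {
  "commands": [
    {"hand":-1,"dx":0,"dy":0,"dz":0,"yaw":0},
    {"hand":-1,"dx":0,"dy":0,"dz":0,"yaw":0},
    {"hand":-1,"dx":0,"dy":0,"dz":0,"yaw":0},
    {"hand":-1,"dx":0,"dy":0,"dz":0,"yaw":0},
    {"hand":-1,"dx":0,"dy":0,"dz":0,"yaw":0},
    {"hand":-1,"dx":0,"dy":0,"dz":0,"yaw":0},
    {"hand":-1,"dx":0,"dy":0,"dz":0,"yaw":0},
    {"hand":-1,"dx":0,"dy":0,"dz":0,"yaw":0}
  ]
}}

```text
time_s: 5.4
eef_pos: [480.3, -234.7, 215.4]
tcp_rot: [-0.014, 1.0, 0.0, -0.0]
ft_force: [-0.8, -1.4, 0.1]
grip_width: 0.479
```

Emit:
{"name": "jog_arm", "arguments": {
  "commands": [
    {"hand":-1,"dx":0,"dy":0,"dz":0,"yaw":0},
    {"hand":-1,"dx":0,"dy":0,"dz":0,"yaw":0},
    {"hand":-1,"dx":0,"dy":0,"dz":0,"yaw":0},
    {"hand":-1,"dx":0,"dy":0,"dz":0,"yaw":0},
    {"hand":-1,"dx":0,"dy":0,"dz":0,"yaw":0},
    {"hand":-1,"dx":0,"dy":0,"dz":0,"yaw":0},
    {"hand":-1,"dx":0,"dy":0,"dz":0,"yaw":0},
    {"hand":-1,"dx":0,"dy":0,"dz":0,"yaw":0}
  ]
}}

```text
time_s: 6.07
eef_pos: [480.3, -234.7, 215.4]
tcp_rot: [-0.014, 1.0, 0.0, -0.0]
ft_force: [0.6, 0.2, 0.1]
grip_width: 0.153
```

Emit:
{"name": "jog_arm", "arguments": {
  "commands": [
    {"hand":-1,"dx":0,"dy":0,"dz":0,"yaw":0},
    {"hand":-1,"dx":0,"dy":0,"dz":-0.015,"yaw":0},
    {"hand":-1,"dx":0,"dy":0,"dz":-0.035,"yaw":0},
    {"hand":-1,"dx":0,"dy":0,"dz":-0.06,"yaw":0},
    {"hand":-1,"dx":0,"dy":0,"dz":-0.08,"yaw":0},
    {"hand":-1,"dx":0,"dy":0,"dz":-0.08,"yaw":0},
    {"hand":-1,"dx":0,"dy":0,"dz":-0.08,"yaw":0}
  ]
}}

```text
time_s: 6.65
eef_pos: [480.3, -234.8, 295.1]
tcp_rot: [-0.014, 1.0, 0.0, 0.0]
ft_force: [-0.5, 0.5, -4.7]
grip_width: 0.157
```

```bash
python3 - <<'E'
from h import *
o=r.get_obs(); print(o["eef_pos"],o["tcp_rot"],o["ft_force"],o["grip_width"])
w=cam("scene"); crop(w,160,20,330,260,3,"pics/s3.png")
E
```

```text
[ 480.32847623 -234.75480805  295.09236155] [-1.38659350e-02  9.99903814e-01  1.86213334e-06  3.14535766e-04] [-0.45912966  0.54133929 -4.68296951] 0.1565356946244052
```

View pics/s3.png

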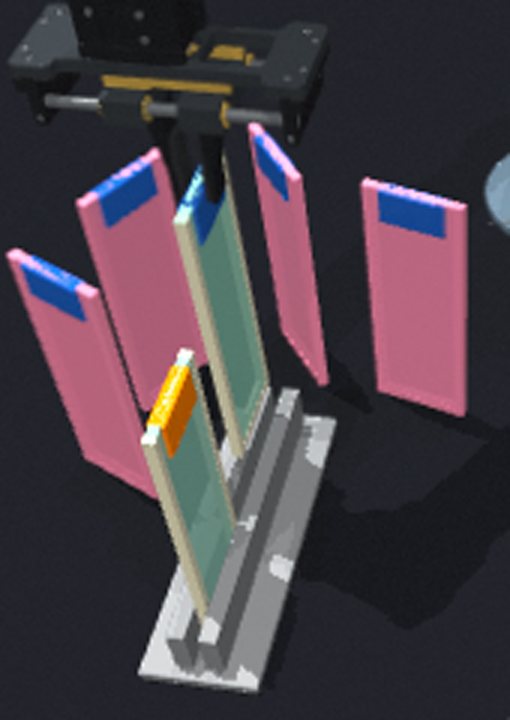

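Emit:
{"name": "jog_arm", "arguments": {
  "commands": [
    {"hand":-1,"dx":-0.003,"dy":0.015,"dz":0,"yaw":0},
    {"hand":-1,"dx":-0.008,"dy":0.045,"dz":0,"yaw":0},
    {"hand":-1,"dx":-0.015,"dy":0.083,"dz":0,"yaw":-1},
    {"hand":-1,"dx":-0.022,"dy":0.123,"dz":0,"yaw":-2},
    {"hand":-1,"dx":-0.029,"dy":0.163,"dz":0,"yaw":-3},
    {"hand":-1,"dx":-0.036,"dy":0.203,"dz":0,"yaw":-3},
    {"hand":-1,"dx":-0.043,"dy":0.243,"dz":0,"yaw":-3},
    {"hand":-1,"dx":-0.05,"dy":0.283,"dz":0,"yaw":-3},
    {"hand":-1,"dx":-0.057,"dy":0.323,"dz":0,"yaw":-3},
    {"hand":-1,"dx":-0.065,"dy":0.363,"dz":0,"yaw":-3},
    {"hand":-1,"dx":-0.071,"dy":0.395,"dz":0,"yaw":-3},
    {"hand":-1,"dx":-0.075,"dy":0.418,"dz":0,"yaw":-3},
    {"hand":-1,"dx":-0.076,"dy":0.428,"dz":0,"yaw":-3},
    {"hand":-1,"dx":-0.076,"dy":0.428,"dz":0,"yaw":-3},
    {"hand":-1,"dx":-0.076,"dy":0.428,"dz":0,"yaw":-3}
  ]
}}

```text
time_s: 7.95
eef_pos: [543.7, 193.5, 293.6]
tcp_rot: [-0.04, 0.999, -0.001, -0.002]
ft_force: [-0.6, -2.0, -4.1]
grip_width: 0.157
```

```bash
python3 - <<'E'
from h import *
o=r.get_obs(); print(o["time_s"],o["eef_pos"],o["tcp_rot"],o["ft_force"],o["grip_width"])
w=cam("scene"); crop(w,340,30,510,290,3,"pics/s4.png")
X=o["eef_pos"]; a=np.radians(4.6); ux=np.array([np.cos(a),np.sin(a),0]);uy=np.array([-ux[1],ux[0],0])
f=X-[0,0,205.4]
P=proj(w,[f+i*45*ux+j*4*uy for i in(-1,1) for j in(-1,1)]); print("foot crop px", ((P-[340,30]+.5)*3).round(0).tolist())
S=np.array([540.6,247.2,0]); print("foot in screen",((f-S)@ux).round(1),((f-S)@uy).round(1),f[2])
d=cam("top"); crop(d,180,110,330,290,4,"pics/t4.png")
E
```

```text
7.95 [543.65871126 193.5491299  293.60360026] [-0.03986526  0.99920266 -0.00145853 -0.00163557] [-0.58352551 -1.95084099 -4.11482546] 0.15653290059717545
foot crop px [[201.0, 472.0], [210.0, 473.0], [206.0, 563.0], [216.0, 563.0]]
foot in screen -1.3 -53.7 88.20360025724315
```

View pics/s4.png

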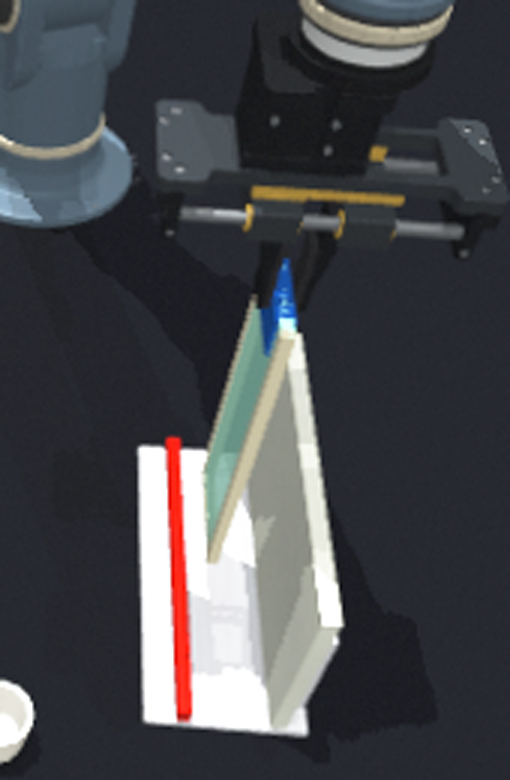

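View pics/t4.png

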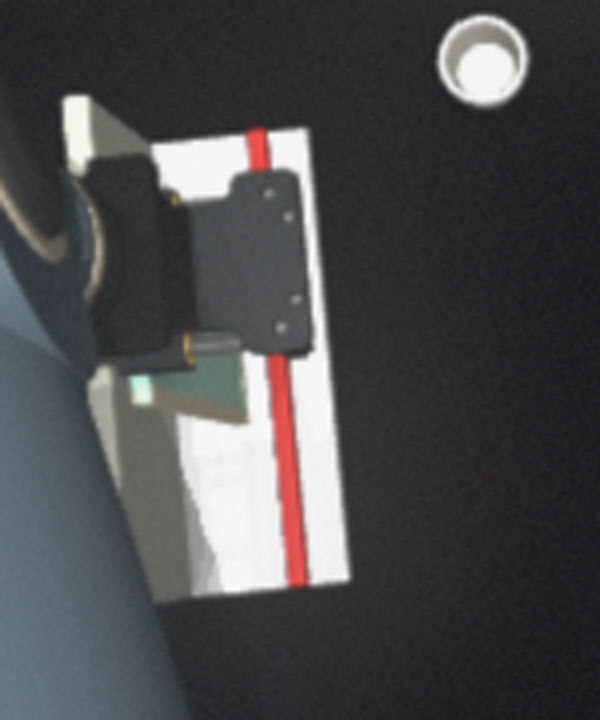

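```bash
cat >> h.py <<'E'
def rel():
    o=r.get_obs(); X=o["eef_pos"]; a=np.radians(4.6); ux=np.array([np.cos(a),np.sin(a),0]);uy=np.array([-ux[1],ux[0],0])
    f=X-[0,0,205.4]; S=np.array([540.6,247.2,0]); q=o["tcp_rot"]
    print(o["time_s"],X.round(1),"xs",((f-S)@ux).round(1),"ys",((f-S)@uy).round(1),"z",f[2].round(1),"yaw",np.degrees(2*np.arctan2(-q[0],q[1])).round(2),o["ft_force"].round(1),o["grip_width"].round(3))
E
python3 -c "
from h import *
rel()"
```

```text
Traceback (most recent call last):
  File "h.py", line 20, in rel
    print(o["time_s"],X.round(1),"xs",((f-S)@ux).round(1),"ys",((f-S)@uy).round(1),"z",f[2].round(1),"yaw",np.degrees(2*np.arctan2(-q[0],q[1])).round(2),o["ft_force"].round(1),o["grip_width"].round(3))
                                                                                                                                                                                ^^^^^^^^^^^^^^^^^^^^^
AttributeError: 'float' object has no attribute 'round'
```

```bash
sed -i 's/o\["grip_width"\].round(3)/round(o["grip_width"],3)/' h.py
python3 -c "
from h import *
rel()"
```

```text
8.05 [544.4 192.2 294.7] xs -0.6 ys -55.1 z 89.3 yaw 4.39 [ 0.  -1.3 -4.1] 0.158
```

Emit:
{"name": "jog_arm", "arguments": {
  "commands": [
    {"hand":-1,"dx":0,"dy":0.002,"dz":0.02,"yaw":0},
    {"hand":-1,"dx":0,"dy":0.002,"dz":0.045,"yaw":0},
    {"hand":-1,"dx":0,"dy":0.002,"dz":0.055,"yaw":0},
    {"hand":-1,"dx":0,"dy":0.002,"dz":0.055,"yaw":0},
    {"hand":-1,"dx":0,"dy":0.002,"dz":0.055,"yaw":0},
    {"hand":-1,"dx":0,"dy":0.002,"dz":0.055,"yaw":0}
  ]
}}

```text
time_s: 8.55
eef_pos: [545.3, 196.8, 241.9]
tcp_rot: [-0.039, 0.999, 0.0, 0.001]
ft_force: [-0.7, 0.4, -3.5]
grip_width: 0.155
```

```bash
python3 -c "
from h import *
rel()
w=cam('scene'); crop(w,340,30,510,290,3,'pics/s5.png')
rel()"
```

```text
8.55 [545.3 196.8 241.9] xs 0.7 ys -50.6 z 36.5 yaw 4.52 [-0.7  0.4 -3.5] 0.155
8.6 [545.4 197.1 242.1] xs 0.7 ys -50.3 z 36.7 yaw 4.54 [ 0.1  0.5 -2.9] 0.162
```

View pics/s5.png

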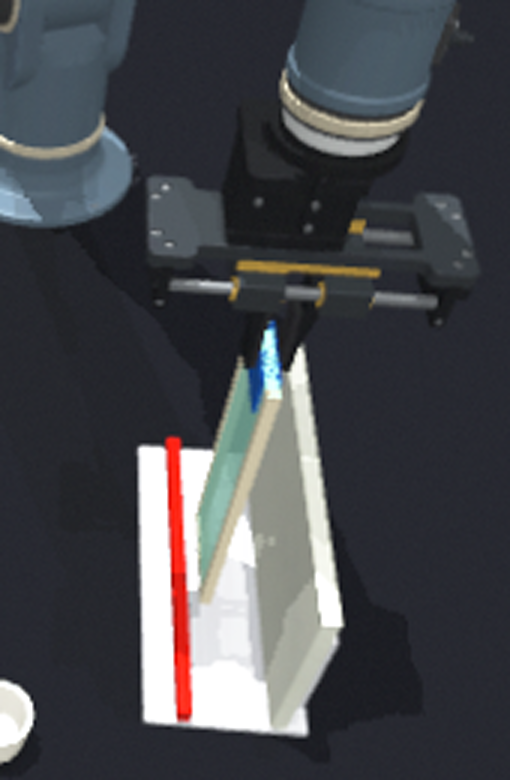

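Emit:
{"name": "jog_arm", "arguments": {
  "commands": [
    {"hand":-1,"dx":0,"dy":-0.001,"dz":0.01,"yaw":0},
    {"hand":-1,"dx":0,"dy":-0.001,"dz":0.02,"yaw":0},
    {"hand":-1,"dx":0,"dy":-0.001,"dz":0.026,"yaw":0},
    {"hand":-1,"dx":0,"dy":-0.001,"dz":0.029,"yaw":0},
    {"hand":-1,"dx":0,"dy":-0.001,"dz":0.031,"yaw":0},
    {"hand":-1,"dx":0,"dy":-0.001,"dz":0.031,"yaw":0},
    {"hand":-1,"dx":0,"dy":-0.001,"dz":0.031,"yaw":0}
  ]
}}

```text
time_s: 9.18
eef_pos: [545.0, 196.7, 211.6]
tcp_rot: [-0.04, 0.999, 0.001, 0.001]
ft_force: [-3.0, 0.1, 7.6]
grip_width: 0.155
```

```bash
python3 -c "
from h import *
rel()
w=cam('scene'); crop(w,340,30,510,290,3,'pics/s6.png')
rel()"
```

```text
9.1833 [545.  196.7 211.6] xs 0.4 ys -50.7 z 6.2 yaw 4.6 [-3.   0.1  7.6] 0.155
9.2333 [545.  196.7 211.6] xs 0.3 ys -50.6 z 6.2 yaw 4.6 [-2.3 -0.4  7.8] 0.156
```

View pics/s6.png

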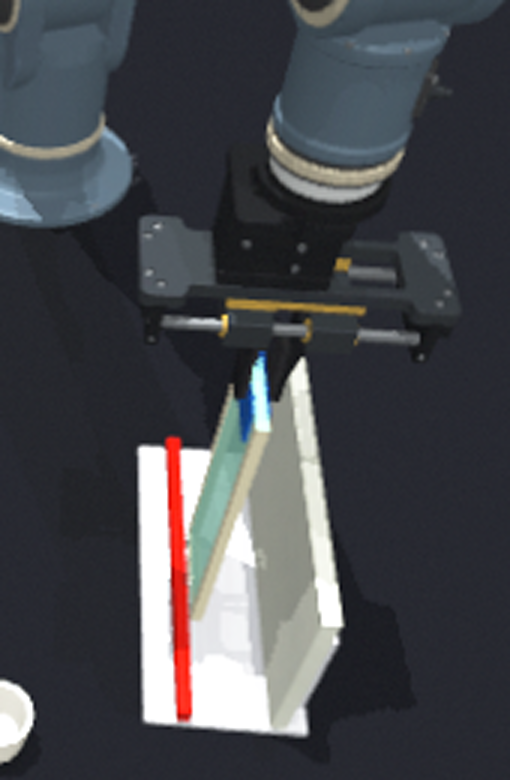

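Emit:
{"name": "jog_arm", "arguments": {
  "commands": [
    {"hand":-0.4,"dx":0,"dy":0.002,"dz":0,"yaw":0},
    {"hand":-0.4,"dx":0,"dy":0.004,"dz":-0.001,"yaw":0},
    {"hand":-0.4,"dx":0,"dy":0.007,"dz":-0.002,"yaw":0},
    {"hand":-0.4,"dx":0,"dy":0.01,"dz":-0.002,"yaw":0},
    {"hand":-0.4,"dx":0,"dy":0.014,"dz":-0.002,"yaw":0},
    {"hand":-0.4,"dx":0,"dy":0.018,"dz":-0.002,"yaw":0},
    {"hand":-0.4,"dx":0,"dy":0.022,"dz":-0.002,"yaw":0},
    {"hand":-0.4,"dx":0,"dy":0.022,"dz":-0.002,"yaw":0}
  ]
}}

```text
time_s: 9.9
eef_pos: [542.2, 219.8, 211.3]
tcp_rot: [-0.041, 0.999, 0.001, -0.0]
ft_force: [0.0, 0.2, 0.4]
grip_width: 0.298
```

```bash
python3 -c "
from h import *
rel()
w=cam('scene'); crop(w,340,30,510,290,3,'pics/s7.png')
"
```

```text
9.9 [542.2 219.8 211.3] xs -0.6 ys -27.4 z 5.9 yaw 4.69 [0.  0.2 0.4] 0.298
```

View pics/s7.png

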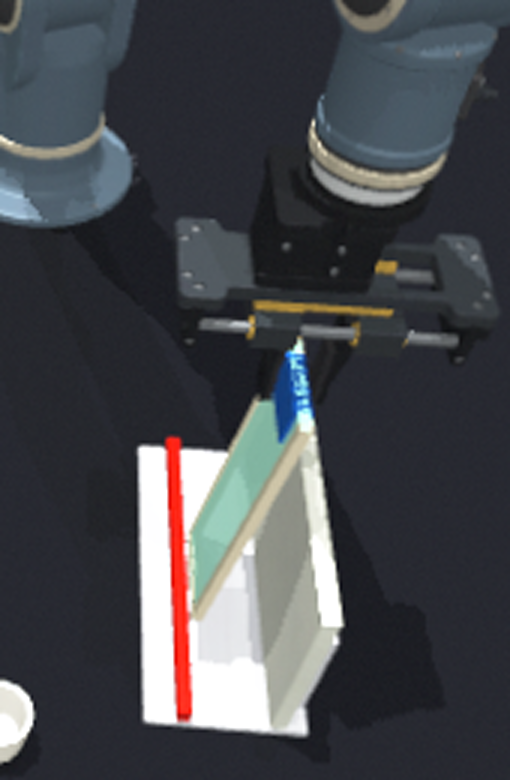

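Emit:
{"name": "jog_arm", "arguments": {
  "commands": [
    {"hand":-0.3,"dx":0,"dy":0.004,"dz":0,"yaw":0},
    {"hand":-0.2,"dx":0,"dy":0.008,"dz":0,"yaw":0},
    {"hand":-0.2,"dx":0,"dy":0.012,"dz":0,"yaw":0},
    {"hand":-0.2,"dx":0,"dy":0.016,"dz":0,"yaw":0},
    {"hand":-0.2,"dx":0,"dy":0.02,"dz":0,"yaw":0},
    {"hand":-0.2,"dx":0,"dy":0.024,"dz":0,"yaw":0},
    {"hand":-0.2,"dx":0,"dy":0.028,"dz":0,"yaw":0},
    {"hand":-0.2,"dx":0,"dy":0.032,"dz":0,"yaw":0},
    {"hand":-0.2,"dx":0,"dy":0.036,"dz":0,"yaw":0},
    {"hand":-0.2,"dx":0,"dy":0.039,"dz":0,"yaw":0},
    {"hand":-0.2,"dx":0,"dy":0.039,"dz":0,"yaw":0}
  ]
}}

```text
time_s: 10.87
eef_pos: [539.3, 257.9, 211.4]
tcp_rot: [-0.041, 0.999, 0.0, -0.0]
ft_force: [-0.8, -0.1, 0.2]
grip_width: 0.395
```

```bash
python3 -c "
from h import *
rel()
w=cam('scene'); crop(w,340,30,510,290,3,'pics/s8.png')
"
```

```text
10.8667 [539.3 257.9 211.4] xs -0.5 ys 10.8 z 6.0 yaw 4.65 [-0.8 -0.1  0.2] 0.395
```

View pics/s8.png

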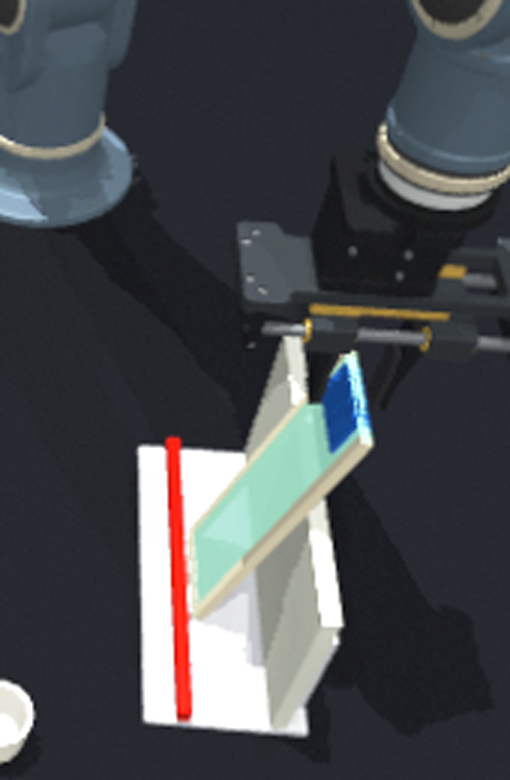

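Emit:
{"name": "jog_arm", "arguments": {
  "commands": [
    {"hand":0.4,"dx":0,"dy":0.002,"dz":0,"yaw":0},
    {"hand":0.4,"dx":0,"dy":0.002,"dz":0,"yaw":0},
    {"hand":0.5,"dx":0,"dy":0.002,"dz":0,"yaw":0},
    {"hand":0.6,"dx":0,"dy":0.002,"dz":0,"yaw":0},
    {"hand":0.6,"dx":0,"dy":0.002,"dz":0,"yaw":0},
    {"hand":0.6,"dx":0,"dy":0.002,"dz":0,"yaw":0},
    {"hand":0.6,"dx":0,"dy":0.002,"dz":0,"yaw":0},
    {"hand":0.6,"dx":0,"dy":0.002,"dz":0,"yaw":0},
    {"hand":0.6,"dx":0,"dy":0.002,"dz":-0.02,"yaw":0},
    {"hand":0.6,"dx":0,"dy":0.002,"dz":-0.05,"yaw":0},
    {"hand":0.6,"dx":0,"dy":0.002,"dz":-0.09,"yaw":0},
    {"hand":0.6,"dx":0,"dy":0.002,"dz":-0.13,"yaw":0},
    {"hand":0.6,"dx":0,"dy":0.002,"dz":-0.15,"yaw":0},
    {"hand":0.6,"dx":0,"dy":0.002,"dz":-0.15,"yaw":0}
  ]
}}

```text
time_s: 12.08
eef_pos: [541.5, 260.1, 367.8]
tcp_rot: [-0.04, 0.999, 0.003, 0.005]
ft_force: [-0.2, 0.5, -0.1]
grip_width: 0.8
```

```bash
python3 - <<'E'
from h import *
from scipy.optimize import least_squares
rel()
w=cam('scene'); crop(w,340,30,510,290,3,'pics/s9.png')
a=np.radians(4.6); ux=np.array([np.cos(a),np.sin(a),0]);uy=np.array([-ux[1],ux[0],0]);S=np.array([540.6,247.2,0])
for yp,th in((-46.7,16.8),(-50,18),(-40,14.5)):
    t=np.radians(th); l=np.array([0,np.sin(t),np.cos(t)]); n=np.array([0,-np.cos(t),np.sin(t)])
    p=np.array([0,yp,6]); pts=[p+i*45*np.array([1,0,0])+k*n*8+z*l for i in(1,-1) for k,z in((1,0),(1,240),(0,240))]
    W=[S+q[0]*ux+q[1]*uy+[0,0,q[2]] for q in pts]
    print(th,((proj(w,W)-[340,30]+.5)*3).round(0).tolist())
E
```

```text
12.0833 [541.5 260.1 367.8] xs 2.0 ys 12.8 z 162.4 yaw 4.58 [-0.2  0.5 -0.1] 0.8
16.8 [[191.0, 620.0], [360.0, 443.0], [370.0, 447.0], [187.0, 532.0], [343.0, 348.0], [353.0, 351.0]]
18 [[188.0, 619.0], [361.0, 445.0], [372.0, 448.0], [184.0, 531.0], [345.0, 349.0], [355.0, 352.0]]
14.5 [[200.0, 621.0], [356.0, 441.0], [367.0, 444.0], [195.0, 533.0], [340.0, 345.0], [350.0, 348.0]]
```

View pics/s9.png

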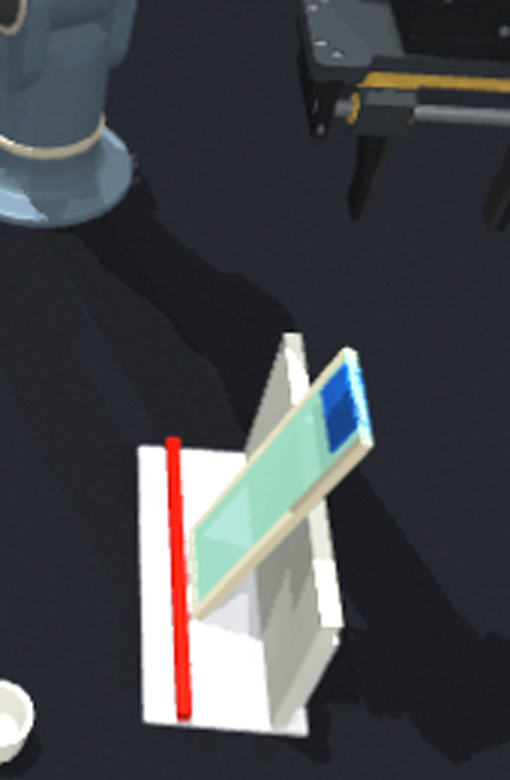

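Emit:
{"name": "jog_arm", "arguments": {
  "commands": [
    {"hand":0.6,"dx":0,"dy":0,"dz":0,"yaw":0},
    {"hand":0.6,"dx":0,"dy":0,"dz":0,"yaw":0},
    {"hand":0.6,"dx":0,"dy":0,"dz":0,"yaw":0},
    {"hand":0.6,"dx":0,"dy":0,"dz":0,"yaw":0},
    {"hand":0.6,"dx":0,"dy":0,"dz":0,"yaw":0},
    {"hand":0.6,"dx":0,"dy":0,"dz":0,"yaw":0}
  ]
}}

```text
time_s: 12.63
eef_pos: [539.1, 259.0, 360.8]
tcp_rot: [-0.04, 0.999, -0.0, -0.0]
ft_force: [-0.6, 0.3, -0.5]
grip_width: 0.803
```

```bash
python3 - <<'E'
from h import *
w=cam('scene'); cv2.imwrite('pics/s10.png',w["pixels"][:,:,::-1])
a=cv2.resize(w["pixels"][30:290,340:510,::-1],None,fx=3,fy=3,interpolation=cv2.INTER_CUBIC); b=cv2.imread('pics/s9.png')
print(cv2.absdiff(a,b)[330:640,130:400].max(), cv2.absdiff(a,b)[330:640,130:400].mean())
for n in("spare","crucible"): print(n,r.boxes_of("scene",n))
rel()
E
```

```text
173 1.2302429311031462
spare [{'box': [222.1, 182.3, 32.5, 87.8], 'score': 0.79}]
crucible [{'box': [339.0, 269.2, 22.7, 23.5], 'score': 0.59}]
12.7833 [539.3 259.  361.3] xs -0.4 ys 11.8 z 155.9 yaw 4.59 [-0.1 -0.   0.2] 0.801
```

View pics/s10.png

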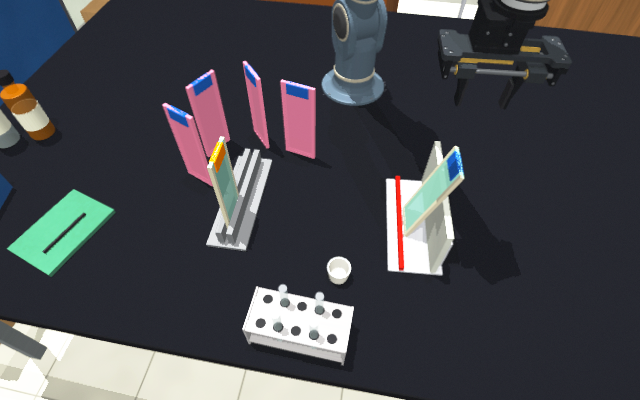

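```bash
python3 -c "
from rig import r
print(r.close_job())"
```

```text
the job is handed in; nothing more can be done
None
```

The blue-gripped door is leaning grip-up against the drip screen, and I handed the job in at about 12.8 s; no verdict was reported. I lifted it straight out of the stand and set its foot in the channel while still held. The wrist force changed by about 11 N as the foot touched down. I then opened the jaws slightly, tipped the door back onto the wall between the fingers, opened wide and withdrew upward.

**Door pose:** in the camera picture the door rests on the wall's top edge at about 17° from vertical. Its foot centre is about 10–13 mm from the lip's inner face, near mid-length. It was gripped square to the wall at set-down (within about 0.1° of the wall's measured angle); after release I only judged squareness by eye in the picture.

**Bystanders:** the orange-gripped door is unmoved. The crucible is upright, and its detection box is within about 2 pixels of where it started.

**Robot:** the hand is clear above the door and the wrist reads near-zero force.

**Check that disagreed:** comparing two pictures about half a second apart, the mean difference was small, but a few pixels differed strongly. I put this down to the arm's moving shadow and did not confirm it. By eye, the door did not move between them.

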